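# Slide a brass mould under the hood of a spring-clamp cold plate

## Robot

A 6-joint arm with a two-finger parallel gripper is mounted at the origin on the work surface. World frame = base frame: x ahead of the robot, y to its left, z up, the work surface at z = 0. Lengths are in mm, angles in degrees, forces in N, time in s.
With the tool pointing down it reaches from about 350 to 775 mm from the base axis. Payload 7.3 kg.
Tool frame: the origin (TCP) lies midway between the tips of the shut fingers; the grasp point (between the pads) lies 19 mm behind it; z points along the fingers, y is the line along which they close (so a half turn about z gives the same grasp; the last joint's range is limited). The gripper opens to 92 mm and grips with 3 to 60 N. Pads are 19 mm wide; open, the fingers measure 130 mm over their backs; the gripper's body (75 mm by 190 mm) begins 47 mm behind the grasp point.
Start: joints at [68.698, 19.595, 87.324, -0, 73.075, -8.365], TCP at [117.524, 511.696, 226.741] pointing down, gripper open.
Joint ranges: [-145.02, 145.02], [-44.19, 115.74], [2.07, 154.8], [-57.11, 237.11], [16.16, 152.29], [-177.93, 177.93]. Speed limits (degrees/s): [147.25, 147.25, 180, 180, 180, 180].

## Interface

Orientations are given as a 3x3 rotation matrix whose columns are the frame's x, y, z axes.
In Python, from bench import manip gives the robot as it stands.
- The arm moves only by the tool step_arm, never from a script. Its argument "rows" is a list of rows, each an object with "dp": the shift along the world's x, y, z in cm, a list of three; "delta_rot": the turn, a rotation vector about the world's x, y, z in rad, a list of three; "jaw": the finger opening in cm, from 0 to 9.18. A call has 1 to 20 rows; each row is the pose to reach, as a shift and turn from the pose commanded when the call began; what a row does not reach only later rows make up. A row lasts 1/12 s, in which the tool goes at most 41.7 mm and 7.16 degrees, less where a joint would pass 70% of its speed; a pose out of reach is approached as far as the arm can. A call with a gripper value outside its range is refused whole. The fingers move at their own pace and stop on an object; "grip_force" is the grip in N (left out, the last holds). Time passes only in rows, so rows that repeat a pose let the fingers close. It gives the time, the measured TCP pose, the force, the opening and the grip force at its end, in the units of the state.
- manip.sense(): the state, without advancing time (a new reading comes with each control period).
- manip.capture(name): name is "side" or "top" or "wrist"; returns a dict with "frame" (400x640x3 uint8, red, green, blue), "fovy" (degrees; the focal length in pixels is half the picture's height over the tangent of half this angle, whatever the lens; pixels are square), "cx", "cy" (the principal point, pixels), "view" (4x4, takes a point from world to camera coordinates); the wrist camera has in their place "tool_from_camera" (4x4, takes a point from camera to tool coordinates, whose origin is the TCP and whose axes are the flange's). Camera axes: x right, y down, z forward; pixel columns grow to the right and rows downward; lengths in mm; the calibration is good to about 2 mm. A picture is of the moment at which its call begins: read the wrist's pose just before it. There is no depth.
- manip.sign_off(): hands the job in; it is judged then, once.
The state is a dict: "clock": time; "q": joint angles; "joint_vel": joint speeds; "joint_efforts": joint torques, N m; "tcp_pos": TCP position; "eef_rot": TCP orientation; "wrist_force": force on the tool from outside, world axes, zero at the start; "moment": the same for the moment, N m; "opening": finger opening in mm; "grip_force": force on a finger pad.
Only numpy, scipy, OpenCV 4.12 (cv2) and the standard library are available. Lean on these libraries where they do the work, as an engineer would, in place of code of your own. Each camera call takes 0.05 s, during which the arm holds its last target. There are 200 camera calls.

## Task

Lift the brass mould out of its blue tray, lay it flat on the steel apron of the cooling station with its nose towards the hood, and let go of it there. Then take it again from its black tongue end and slide it nose first under the hood, against the sprung red stop, until its tail passes the sill and drops, so that it lies flat on the cold plate, clamped between stop and sill. Do not drop it from a height, and leave the other things on the bench where they are.

Things in the scene. Friction and masses are not known exactly. Their poses are not given: they have to be found in the camera images.
- mould: loose brass mould, 0.4 to 0.65 kg: flat body 110 (x) x 62 (y) x 20 (z) mm with a figure-eight cavity open at the top, and a black tongue at its tail. Origin: centre of the body's underside; +x to the nose, z up. Starts flat in the tray. Graspable across its 62 mm width.
- mould_tail (a point): middle of the lower edge of the mould body's tail end face (mould x = -55, z = 0 mm), under the root of the tongue; axes as the mould
- mould_nose (a point): middle of the lower edge of the mould body's nose end face (mould x = +55, z = 0 mm); axes as the mould
- tongue (a point): centre of the mould's black tongue (mould x = -73, z = 14 mm); axes as the mould. The tongue is 36 mm long (x -91 to -55), 34 mm wide, 12 mm thick, and stays 8 mm clear of what the body lies on; graspable across its 34 mm
- tray: fixed blue tray, base plate 8 mm thick, x -113 to +77, y -50 to +50 mm; the mould lies on it with 3 mm play between blocks, its nose to tray +x. Origin on the table under the middle of the mould body. Blocks reaching 24 to 28 mm above the table surround the nose, the tongue and the ends of the body's sides
- notch (a point): tray floor under the mould's middle (tray x = 0, z = 8 mm), axes as the tray: from x -28 to +28 mm both long sides of the tray are open, the only room for fingers beside the mould there
- cooler: fixed cooling station, 110 mm wide. Origin on the table under the sill, on the centre line; +x is the slide direction, from the apron to the hood. Apron: bare steel plate x -135 to 0 mm, top 15 mm above the table, no side walls. Beyond the sill the aluminium cold plate lies 5 mm lower, 10 mm above the table
- sill (a point): middle of the sill's upper edge, the 5 mm step down from apron to cold plate (cooler x = 0, z = 15 mm); axes as the cooler. Once the tail is past it the mould drops, and the spring holds the tail against the step; short of that the spring pushes the mould out again
- hood_mouth (a point): middle of the hood mouth's lower edge (cooler x = 34, z = 39 mm, green strip). The clear hood runs from here to x = 170 mm, roof top at 46 mm, fins to 59 mm at the far end. Inside, white side guides leave a channel 66 mm wide; two funnel pieces in front (x 7 to 36 mm, 30 mm high) open it to about 91 mm
- cold_plate (a point): where the mould's origin belongs when home (cooler x = 55, y = 0, z = 10 mm), on the cold plate's top; axes as the cooler. The tongue then reaches back over the apron, 3 mm above it
- stop (a joint): travel of the red sprung stop (slippery nylon) in the hood's channel, m: 0 at rest (face at cooler x = 104 mm), growing as it is pushed along cooler +x, at most 0.014. It takes about 4 N to start and 0.7 N more per mm. The 110 mm mould body fits between sill and stop only from 0.006 (about 8 N) on
- can_a: bystander: steel can with green lid, 84 mm across, 90 mm high; origin at the centre of its underside
- can_b: bystander: steel can with green lid, 80 mm across, 80 mm high; origin at the centre of its underside
- can_c: bystander: low steel can with white lid, 76 mm across, 60 mm high; origin at the centre of its underside
- scraper: bystander: spatula with wooden handle, 280 mm long, lying along its x axis; origin under its middle
- beaker: bystander: glass beaker, 72 mm across, 85 mm high; origin at the centre of its underside
- carton: bystander: small cardboard box 70 x 110 x 35 mm; origin at the centre of its underside
- weight: bystander: steel weight with knob, 52 mm across, 64 mm high; origin at the centre of its underside

How it is judged:
By the outcome, as a careful person would: the job done as asked, in the order asked, and still so for the second after the job is handed in, with the robot touching nothing.
It also fails if it takes over 48 s, if anything falls off the work surface, if the arm or the gripper's body presses on something with over 40 N, if the wrist force passes 120 N, or if a joint passes its speed limit or range.

## Working session

There is one attempt and no reset: what is moved stays moved. The work goes in short steps, Python scripts to look and compute and a tool call to move; the robot and the scene stay as the last step left them, time stands still between calls to the robot, and variables do not carry over. Pictures are saved under pics/ and viewed, at most 10 in all, crops included, and the job is handed in when it is done.

Besides the shell and the picture viewer there is one more tool, called after "Call:" by a JSON object that holds its "fn" and its "kwargs". step_arm: Moves the arm, as the interface text tells. Its arguments: {"type":"object","properties":{"rows":{"type":"array"},"grip_force":{"type":"number"}},"required":["rows"]}

```bash
mkdir -p pics; ls; cat > h.py <<'E'
import numpy as np, cv2
from bench import manip
def cap(n,save=None):
    s=manip.sense(); c=manip.capture(n); im=np.ascontiguousarray(c["frame"][:,:,::-1])
    if save: cv2.imwrite("pics/"+save,im)
    f=200/np.tan(np.radians(c["fovy"]/2))
    if n=="wrist":
        T=np.eye(4);T[:3,:3]=s["eef_rot"];T[:3,3]=s["tcp_pos"]; W=T@np.array(c["tool_from_camera"])
    else: W=np.linalg.inv(np.array(c["view"]))
    return im,dict(f=f,cx=c["cx"],cy=c["cy"],W=W)
def onz(k,uv,z):
    uv=np.atleast_2d(np.array(uv,float)); d=np.c_[(uv[:,0]-k["cx"])/k["f"],(uv[:,1]-k["cy"])/k["f"],np.ones(len(uv))]@k["W"][:3,:3].T
    o=k["W"][:3,3]; return o+d*((z-o[2])/d[:,2])[:,None]
def proj(k,P):
    P=np.atleast_2d(np.array(P,float)); q=(P-k["W"][:3,3])@k["W"][:3,:3]
    return np.c_[q[:,0]/q[:,2]*k["f"]+k["cx"],q[:,1]/q[:,2]*k["f"]+k["cy"]]
E
python3 - <<'E'
from h import *
im,k=cap("top","top0.png"); print(k)
im2,k2=cap("side","side0.png"); print(k2)
print(manip.sense())
E
```

```text
pics
{'f': np.float64(438.94157703537064), 'cx': 320.70114506317265, 'cy': 199.13468939578303, 'W': array([[ 1.26941976e-02, -9.96548888e-01,  8.20315285e-02,
         4.47739164e+02],
       [-9.99915940e-01, -1.28679588e-02, -1.58986957e-03,
        -2.71765657e+01],
       [ 2.63996108e-03, -8.20044509e-02, -9.96628467e-01,
         1.59587105e+03],
       [ 0.00000000e+00,  0.00000000e+00,  0.00000000e+00,
         1.00000000e+00]])}
{'f': np.float64(369.300348112027), 'cx': 321.42273123315067, 'cy': 193.97305827580303, 'W': array([[ 9.17456891e-01, -2.84236366e-01,  2.78356859e-01,
         2.82771788e+02],
       [-3.97754467e-01, -6.41255245e-01,  6.56188308e-01,
        -7.15782923e+02],
       [-8.01478378e-03, -7.12742169e-01, -7.01380327e-01,
         7.97794725e+02],
       [ 0.00000000e+00,  0.00000000e+00,  0.00000000e+00,
         1.00000000e+00]])}
{'clock': 0.1, 'q': array([ 6.86952125e+01,  1.96341678e+01,  8.73719338e+01, -2.67816131e-03,
        7.30748250e+01, -8.36620311e+00]), 'joint_vel': array([-0.03501937, -0.04927273, -0.19198371,  0.06116058, -0.04299797,
        0.03902716]), 'joint_efforts': array([ 2.16219378e-03, -4.32011318e+01, -2.44696623e+01,  7.21578137e-02,
        5.26142085e-02, -3.24931693e-05]), 'tcp_pos': array([117.41745173, 511.3243951 , 226.09777307]), 'eef_rot': array([[-9.74613647e-01,  2.23892869e-01, -4.71517047e-04],
       [ 2.23893308e-01,  9.74612750e-01, -1.33215896e-03],
       [ 1.61285633e-04, -1.40390982e-03, -9.99999002e-01]]), 'wrist_force': array([-0.27031704, -0.09493927,  0.44594845]), 'moment': array([-0.00227848, -0.03191464, -0.00534911]), 'grip_force': 0.0, 'opening': 91.60695225704423}
```

View pics/top0.png

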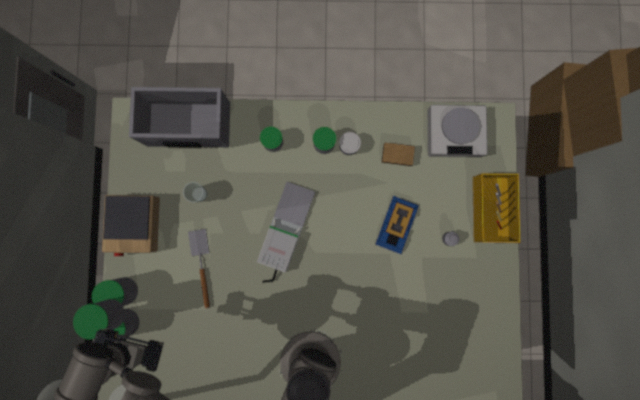

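View pics/side0.png

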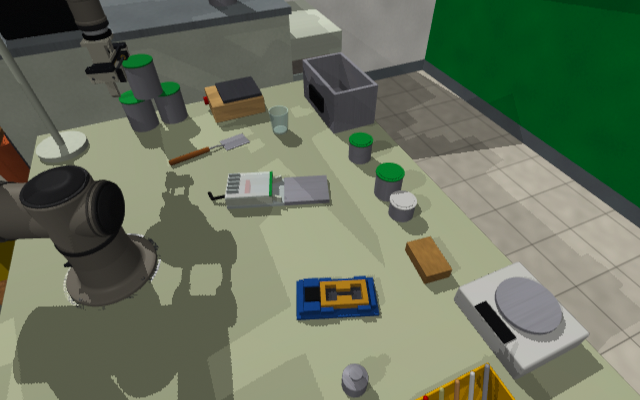

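The top view shows the blue tray with the mould at about (398,224), nose up and to the right, and the tongue at (393,240). The cooler's apron is at (296,205), its green strip at (284,229), and the hood points toward the robot at (275,250). The side view agrees.

```bash
cat > m.py <<'E'
from h import *
im,k=cap("top"); hsv=cv2.cvtColor(im,cv2.COLOR_BGR2HSV)
def blob(lo,hi,box):
    m=cv2.inRange(hsv,lo,hi); b=np.zeros_like(m); x0,y0,x1,y1=box; b[y0:y1,x0:x1]=m[y0:y1,x0:x1]; return b
def rect(m): 
    p=np.argwhere(m)[:,::-1].astype(np.float32); return p,cv2.minAreaRect(p)
for name,lo,hi,box,z in [("blue",(100,120,40),(130,255,255),(360,180,440,270),20),("brass",(8,100,60),(30,255,255),(370,190,430,250),28),("green",(50,80,60),(90,255,255),(255,210,320,250),45)]:
    p,r=rect(blob(lo,hi,box)); c=cv2.boxPoints(r); w=onz(k,c,z)[:,:2]
    print(name,len(p),r); print(w.round(1), w.mean(0).round(1),np.linalg.norm(w[1]-w[0]),np.linalg.norm(w[2]-w[1]))
cv2.imwrite("pics/crop.png",cv2.resize(im[170:290,230:430],None,fx=4,fy=4,interpolation=cv2.INTER_CUBIC))
E
python3 m.py
```

```text
blue 556 ((396.7445373535156, 224.45252990722656), (26.314212799072266, 50.407100677490234), 19.983104705810547)
[[ 420.4 -228.5]
 [ 591.2 -290.2]
 [ 559.8 -379.2]
 [ 389.6 -316.8]] [ 490.2 -303.7] 181.58076480057107 94.39913884303051
brass 391 ((399.0902404785156, 220.11219787597656), (17.63097381591797, 31.459186553955078), 20.2248592376709)
[[ 462.9 -261.6]
 [ 568.9 -300.6]
 [ 547.8 -359.8]
 [ 442.  -320.6]] [ 505.4 -310.6] 112.91807393540566 62.86786284888718
green 46 ((283.93212890625, 231.19004821777344), (27.848651885986328, 1.6144145727157593), 19.653823852539062)
[[473.6 145.9]
 [479.  144.1]
 [447.2  51.1]
 [441.9  52.9]] [460.4  98.5] 5.666900589817088 98.29509584752456
```

View pics/crop.png

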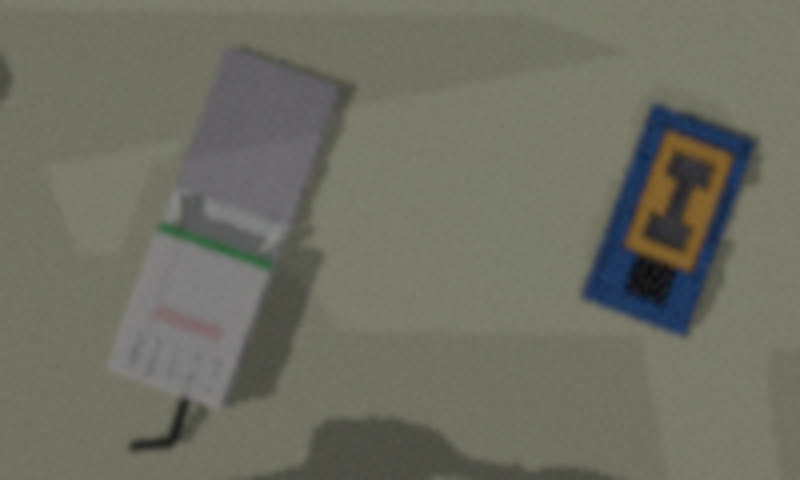

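The crop shows the apron at the top left, narrowing into the funnel at the green strip, with the hood pointing down toward the robot. The mould's nose points to the upper right. So the mould must turn about 180° on the way over. I'll move above the cooler and take a close look.

Call:
{"fn": "step_arm", "kwargs": {"rows": [{"dp": [28.2,-18.2,7.3],"delta_rot": [0,0,-0.12],"jaw": 9.1},{"dp": [28.2,-18.2,7.3],"delta_rot": [0,0,-0.12],"jaw": 9.1},{"dp": [28.2,-18.2,7.3],"delta_rot": [0,0,-0.12],"jaw": 9.1},{"dp": [28.2,-18.2,7.3],"delta_rot": [0,0,-0.12],"jaw": 9.1},{"dp": [28.2,-18.2,7.3],"delta_rot": [0,0,-0.12],"jaw": 9.1},{"dp": [28.2,-18.2,7.3],"delta_rot": [0,0,-0.12],"jaw": 9.1},{"dp": [28.2,-18.2,7.3],"delta_rot": [0,0,-0.12],"jaw": 9.1},{"dp": [28.2,-18.2,7.3],"delta_rot": [0,0,-0.12],"jaw": 9.1},{"dp": [38.2,-42.2,7.3],"delta_rot": [0,0,-0.12],"jaw": 9.1},{"dp": [38.2,-42.2,7.3],"delta_rot": [0,0,-0.12],"jaw": 9.1},{"dp": [38.2,-42.2,7.3],"delta_rot": [0,0,-0.12],"jaw": 9.1},{"dp": [38.2,-42.2,7.3],"delta_rot": [0,0,-0.12],"jaw": 9.1},{"dp": [38.2,-42.2,7.3],"delta_rot": [0,0,-0.12],"jaw": 9.1},{"dp": [38.2,-42.2,7.3],"delta_rot": [0,0,-0.12],"jaw": 9.1},{"dp": [38.2,-42.2,7.3],"delta_rot": [0,0,-0.12],"jaw": 9.1},{"dp": [38.2,-42.2,7.3],"delta_rot": [0,0,-0.12],"jaw": 9.1},{"dp": [38.2,-42.2,7.3],"delta_rot": [0,0,-0.12],"jaw": 9.1}]}}

```text
clock: 1.57
tcp_pos: [499.5, 89.0, 299.3]
eef_rot: [[-0.94, 0.341, -0.001], [0.341, 0.94, 0.0], [0.001, 0.0, -1.0]]
wrist_force: [-1.0, -0.1, 1.0]
opening: 91.1
grip_force: 0.0
```

```bash
python3 - <<'E'
from h import *
im,k=cap("wrist","w1.png"); np.save("k1.npy",k,allow_pickle=True); s=manip.sense(); print(s["clock"],s["tcp_pos"],s["eef_rot"],k["f"],k["W"])
E
```

```text
1.6167 [499.18465158  90.0044495  299.43565806] [[-9.40551349e-01  3.39650305e-01 -9.11648144e-04]
 [ 3.39649788e-01  9.40551733e-01  6.77180333e-04]
 [ 1.08745675e-03  3.27281777e-04 -9.99999355e-01]] 333.0174722787773 [[ 3.41863157e-01  9.08797480e-01  2.39200171e-01  4.35230105e+02]
 [ 9.39749741e-01 -3.30623823e-01 -8.69385479e-02  1.11953922e+02]
 [ 7.57417909e-05  2.54509385e-01 -9.67070301e-01  4.58237597e+02]
 [ 0.00000000e+00  0.00000000e+00  0.00000000e+00  1.00000000e+00]]
```

View pics/w1.png

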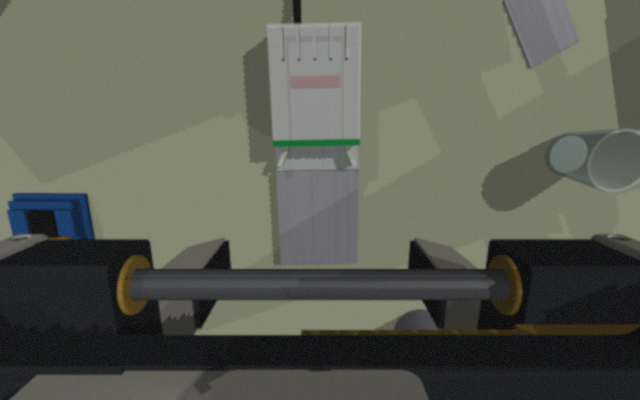

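The wrist view shows the apron at (278–358, 169–264), the sill at row ~169, the green strip at row ~143 spanning 273–360, and the hood above it. I'll measure these edges.

```bash
python3 - <<'E'
from h import *
k=np.load("k1.npy",allow_pickle=True).item(); im=cv2.imread("pics/w1.png").astype(float)
lab=cv2.cvtColor(im.astype(np.uint8),cv2.COLOR_BGR2LAB).astype(float)
b=cv2.GaussianBlur(lab[:,:,2],(3,3),0)
L=[];R=[]
for r in range(185,258,4):
    d=np.diff(b[r]); 
    def sub(a,lo,hi,sg):
        w=np.clip(sg*a[lo:hi],0,None); i=w.argmax(); w=w[max(0,i-2):i+3]; return lo+max(0,i-2)+(w*np.arange(len(w))).sum()/w.sum()+.5
    L.append((sub(d,265,295,-1),r)); R.append((sub(d,345,375,1),r))
E=[(c,sub(np.diff(b[:,c]),255,272,1)) for c in range(290,350,4)]
l=onz(k,L,15)[:,:2]; r=onz(k,R,15)[:,:2]; e=onz(k,E,15)[:,:2]
def line(p): 
    v=cv2.fitLine(p.astype(np.float32),cv2.DIST_HUBER,0,.01,.01).ravel(); return v[:2]*np.sign(-v[0] or 1),v[2:]
for n,p in(("l",l),("r",r),("end",e)): 
    d,c=line(p); print(n,d,np.degrees(np.arctan2(d[1],d[0])),c)
hsv=cv2.cvtColor(im.astype(np.uint8),cv2.COLOR_BGR2HSV); m=cv2.inRange(hsv,(50,100,50),(90,255,255)); m[:120]=0;m[165:]=0
p=np.argwhere(m)[:,::-1]; print("green",p.min(0),p.max(0))
for z in(39,46): print(z,onz(k,[(p[:,0].min(),np.median(p[:,1])),(p[:,0].max()+1,np.median(p[:,1]))],z).round(1))
dl,cl=line(l);dr,cr=line(r);de,ce=line(e); d=dl+dr;d/=np.linalg.norm(d);n=np.array([-d[1],d[0]])
print("width",(cl-cr)@n)
mid=(cl+cr)/2; endc=mid+d*((ce-mid)@d); endc=mid+d*((ce-mid)@d); sill=endc+135*d
lat=((cl@n)+(cr@n))/2; sill+=n*(lat-sill@n)
print("yaw",np.degrees(np.arctan2(d[1],d[0])),"end",endc,"sill",sill,"mouth",sill+34*d, "proj sill,mouth",proj(k,[[*sill,15],[*(sill+34*d),39]]))
for x in(-125,-65,0,55): print(x,sill+x*d)
E
```

```text
l [-0.945854    0.32459232] 161.05911 [540.2143    12.961532]
r [-0.9460593  0.3239935] 161.09538 [588.26056 113.23626]
end [-0.3257655 -0.9454506] -109.011955 [626.0901    50.096863]
green [273 139] [359 146]
39 [[442.1  48.7  39. ]
 [479.  150.   39. ]]
46 [[442.   49.8  46. ]
 [478.2 149.4  46. ]]
width 110.436615
yaw 161.07726 end [623.5739    42.757164] sill [495.86975  86.5367 ] mouth [463.7072   97.56266] proj sill,mouth [[316.69380123 170.33636418]
 [316.00128995 145.93911944]]
-125 [614.1143   46.00008]
-65 [557.35693  65.45766]
0 [495.86975  86.5367 ]
55 [443.84213 104.37281]
```

Call:
{"fn": "step_arm", "kwargs": {"rows": [{"dp": [0.6,-40,-12],"delta_rot": [0,0,0],"jaw": 9.1},{"dp": [0.6,-40,-12],"delta_rot": [0,0,0],"jaw": 9.1},{"dp": [0.6,-40,-12],"delta_rot": [0,0,0],"jaw": 9.1},{"dp": [0.6,-40,-12],"delta_rot": [0,0,0],"jaw": 9.1},{"dp": [0.6,-40,-12],"delta_rot": [0,0,0],"jaw": 9.1},{"dp": [0.6,-40,-12],"delta_rot": [0,0,0],"jaw": 9.1},{"dp": [0.6,-40,-12],"delta_rot": [0,0,0],"jaw": 9.1},{"dp": [0.6,-40,-12],"delta_rot": [0,0,0],"jaw": 9.1},{"dp": [0.6,-40,-12],"delta_rot": [0,0,0],"jaw": 9.1},{"dp": [0.6,-40,-12],"delta_rot": [0,0,0],"jaw": 9.1},{"dp": [0.6,-40,-12],"delta_rot": [0,0,0],"jaw": 9.1},{"dp": [0.6,-40,-12],"delta_rot": [0,0,0],"jaw": 9.1},{"dp": [0.6,-40,-12],"delta_rot": [0,0,0],"jaw": 9.1},{"dp": [0.6,-40,-12],"delta_rot": [0,0,0],"jaw": 9.1}]}}

```text
clock: 2.78
tcp_pos: [506.3, -308.2, 180.4]
eef_rot: [[-0.942, 0.337, 0.001], [0.337, 0.942, 0.0], [-0.001, 0.0, -1.0]]
wrist_force: [0.6, 1.1, -0.1]
opening: 91.0
grip_force: 0.0
```

```bash
python3 - <<'E'
from h import *
im,k=cap("wrist","w2.png"); s=manip.sense(); print(s["clock"],s["tcp_pos"],s["eef_rot"].round(4),s["q"])
hsv=cv2.cvtColor(im,cv2.COLOR_BGR2HSV); m=cv2.inRange(hsv,(8,100,60),(30,255,255))
n,lab,st,ce=cv2.connectedComponentsWithStats(m); print(st[st[:,4]>300])
i=[j for j in range(1,n) if st[j,1]<230 and st[j,4]>500]
for j in i:
    p=np.argwhere(lab==j)[:,::-1].astype(np.float32); w=onz(k,p,28)[:,:2].astype(np.float32); r=cv2.minAreaRect(w); c=cv2.boxPoints(r); print(r); print(c)
E
```

```text
2.8333 [ 506.30412664 -308.28000519  180.63068276] [[-9.417e-01  3.365e-01  1.000e-03]
 [ 3.365e-01  9.417e-01 -2.000e-04]
 [-1.000e-03  1.000e-04 -1.000e+00]] [-3.87553026e+01  2.87992059e+01  8.02384681e+01  2.65416384e-02
  7.09111542e+01 -1.09101965e+02]
[[     0      0    640    400 245901]
 [   281    134     68    115   5084]
 [     0    209     64     32   1178]
 [   116    255     35     60   1041]
 [   492    256     31     59    709]
 [   302    324    334     11   2082]]
((505.07733154296875, -313.36279296875), (62.781829833984375, 111.7476806640625), 69.58148193359375)
[[ 441.76257 -323.28842]
 [ 546.4891  -362.27438]
 [ 568.3921  -303.43716]
 [ 463.6656  -264.4512 ]]
((439.44073486328125, -587.9716796875), (63.19769287109375, 30.237974166870117), 72.201171875)
[[ 415.3864  -613.4365 ]
 [ 444.17706 -622.67957]
 [ 463.49506 -562.50684]
 [ 434.7044  -553.2638 ]]
```

View pics/w2.png

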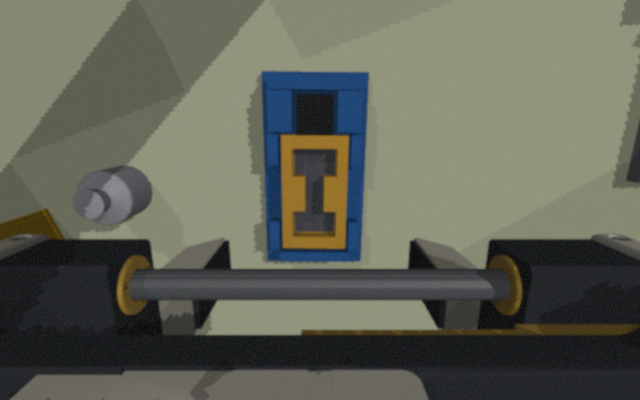

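The mould sits in the tray at (281–349, 134–249), nose towards the bottom of the picture. Its centre is (505,−313), heading −20.4°, and the size checks out at 112×63. Descend.

Call:
{"fn": "step_arm", "kwargs": {"rows": [{"dp": [0,-0.27,-4],"delta_rot": [0,0,-0.013],"jaw": 9.1},{"dp": [0,-0.27,-8],"delta_rot": [0,0,-0.013],"jaw": 9.1},{"dp": [0,-0.27,-11.5],"delta_rot": [0,0,-0.013],"jaw": 9.1},{"dp": [0,-0.27,-14],"delta_rot": [0,0,-0.013],"jaw": 9.1},{"dp": [0,-0.27,-15.5],"delta_rot": [0,0,-0.013],"jaw": 9.1},{"dp": [0,-0.27,-16.3],"delta_rot": [0,0,-0.013],"jaw": 9.1},{"dp": [0,-0.27,-16.7],"delta_rot": [0,0,-0.013],"jaw": 9.1},{"dp": [0,-0.27,-16.7],"delta_rot": [0,0,-0.013],"jaw": 9.1},{"dp": [0,-0.27,-16.7],"delta_rot": [0,0,-0.013],"jaw": 9.1}]}}

```text
clock: 3.58
tcp_pos: [506.4, -313.1, 14.1]
eef_rot: [[-0.937, 0.35, 0.002], [0.35, 0.937, -0.001], [-0.002, -0.001, -1.0]]
wrist_force: [-0.8, -0.6, 1.3]
opening: 91.2
grip_force: 0.0
```

Call:
{"fn": "step_arm", "kwargs": {"rows": [{"dp": [0,0,-0.1],"delta_rot": [0,0,0],"jaw": 5},{"dp": [0,0,-0.1],"delta_rot": [0,0,0],"jaw": 5},{"dp": [0,0,-0.1],"delta_rot": [0,0,0],"jaw": 5},{"dp": [0,0,-0.1],"delta_rot": [0,0,0],"jaw": 5},{"dp": [0,0,-0.1],"delta_rot": [0,0,0],"jaw": 5},{"dp": [0,0,-0.1],"delta_rot": [0,0,0],"jaw": 5},{"dp": [0,0,-0.1],"delta_rot": [0,0,0],"jaw": 5},{"dp": [0,0,-0.1],"delta_rot": [0,0,0],"jaw": 5}], "grip_force": 40}}

```text
clock: 4.25
tcp_pos: [505.6, -313.1, 12.0]
eef_rot: [[-0.936, 0.351, 0.0], [0.351, 0.936, -0.0], [-0.0, -0.0, -1.0]]
wrist_force: [-1.2, 0.2, 3.4]
opening: 61.7
grip_force: 40.0
```

Call:
{"fn": "step_arm", "kwargs": {"rows": [{"dp": [0,0,0.7],"delta_rot": [0,0,0],"jaw": 5},{"dp": [0,0,2],"delta_rot": [0,0,0],"jaw": 5},{"dp": [0,0,4],"delta_rot": [0,0,0],"jaw": 5},{"dp": [0,0,6.5],"delta_rot": [0,0,0],"jaw": 5},{"dp": [0,0.5,8],"delta_rot": [0,0,-0.05],"jaw": 5},{"dp": [0.2,1.5,9],"delta_rot": [0,0,-0.15],"jaw": 5},{"dp": [0.4,3,9],"delta_rot": [0,0,-0.27],"jaw": 5},{"dp": [0.6,4.5,9],"delta_rot": [0,0,-0.39],"jaw": 5},{"dp": [0.8,6,9],"delta_rot": [0,0,-0.51],"jaw": 5},{"dp": [1,7.5,9],"delta_rot": [0,0,-0.63],"jaw": 5},{"dp": [1.2,9,9],"delta_rot": [0,0,-0.75],"jaw": 5},{"dp": [1.4,10.5,9],"delta_rot": [0,0,-0.87],"jaw": 5},{"dp": [1.6,12,9],"delta_rot": [0,0,-0.99],"jaw": 5},{"dp": [1.8,13.5,9],"delta_rot": [0,0,-1.11],"jaw": 5},{"dp": [2,15,9],"delta_rot": [0,0,-1.23],"jaw": 5},{"dp": [2.3,17,9],"delta_rot": [0,0,-1.35],"jaw": 5},{"dp": [2.6,19,9],"delta_rot": [0,0,-1.45],"jaw": 5},{"dp": [2.7,20,9],"delta_rot": [0,0,-1.5],"jaw": 5}]}}

```text
clock: 5.75
tcp_pos: [532.0, -110.8, 101.3]
eef_rot: [[0.288, 0.958, -0.002], [0.958, -0.288, 0.001], [0.001, -0.002, -1.0]]
wrist_force: [0.2, 0.1, -4.9]
opening: 61.6
grip_force: 40.0
```

Call:
{"fn": "step_arm", "kwargs": {"rows": [{"dp": [0.2,1,0],"delta_rot": [0,0,-0.1],"jaw": 5},{"dp": [0.4,2.5,0],"delta_rot": [0,0,-0.22],"jaw": 5},{"dp": [0.6,4,0],"delta_rot": [0,0,-0.34],"jaw": 5},{"dp": [0.8,5.5,0],"delta_rot": [0,0,-0.46],"jaw": 5},{"dp": [1,7,0],"delta_rot": [0,0,-0.58],"jaw": 5},{"dp": [1.2,8.5,0],"delta_rot": [0,0,-0.7],"jaw": 5},{"dp": [1.4,10,0],"delta_rot": [0,0,-0.82],"jaw": 5},{"dp": [1.6,11.5,0],"delta_rot": [0,0,-0.94],"jaw": 5},{"dp": [1.8,13,0],"delta_rot": [0,0,-1.06],"jaw": 5},{"dp": [2,14.5,0],"delta_rot": [0,0,-1.18],"jaw": 5},{"dp": [2.2,16,0],"delta_rot": [0,0,-1.3],"jaw": 5},{"dp": [2.4,17.2,0],"delta_rot": [0,0,-1.42],"jaw": 5},{"dp": [2.5,17.8,0],"delta_rot": [0,0,-1.53],"jaw": 5},{"dp": [2.5,17.85,0],"delta_rot": [0,0,-1.6],"jaw": 5},{"dp": [2.5,17.85,-1],"delta_rot": [0,0,-1.612],"jaw": 5},{"dp": [2.5,17.85,-2],"delta_rot": [0,0,-1.612],"jaw": 5},{"dp": [2.5,17.85,-2],"delta_rot": [0,0,-1.612],"jaw": 5},{"dp": [2.5,17.85,-2],"delta_rot": [0,0,-1.612],"jaw": 5}]}}

```text
clock: 7.25
tcp_pos: [556.4, 65.2, 80.3]
eef_rot: [[0.947, -0.322, -0.003], [-0.322, -0.947, -0.0], [-0.003, 0.001, -1.0]]
wrist_force: [-0.5, 0.5, -4.6]
opening: 61.9
grip_force: 40.0
```

```bash
python3 - <<'E'
from h import *
im,k=cap("wrist","w3.png"); s=manip.sense(); print(s["clock"],s["tcp_pos"],s["eef_rot"].round(4),s["q"],s["wrist_force"])
im,k=cap("side"); 
c=im[140:240,190:350]; cv2.imwrite("pics/s3.png",cv2.resize(c,None,fx=4,fy=4))
E
```

```text
7.3 [557.07646359  65.20593164  81.02793726] [[ 9.465e-01 -3.226e-01 -1.700e-03]
 [-3.226e-01 -9.465e-01 -1.000e-04]
 [-1.500e-03  6.000e-04 -1.000e+00]] [-1.14953756e+00  3.21040276e+01  9.22473595e+01 -6.79886486e-03
  5.57430802e+01  1.07673913e+02] [ 0.7225073  -0.51661754 -4.8394214 ]
```

View pics/w3.png

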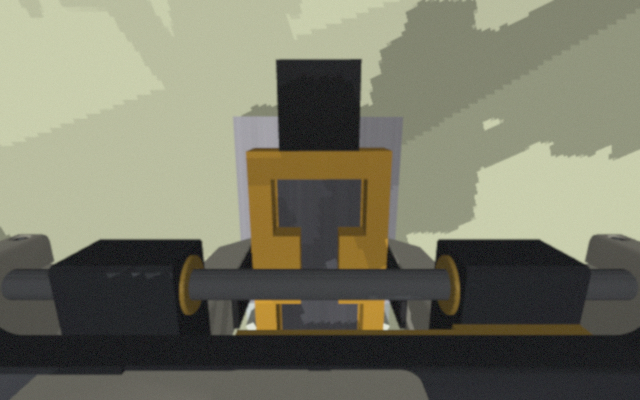

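The wrist view shows the tongue at columns 278–360, centred over the apron at 235–402, with the body square to it. Lower gently.

Call:
{"fn": "step_arm", "kwargs": {"rows": [{"dp": [0,0,-1.5],"delta_rot": [0,0,0],"jaw": 5},{"dp": [0,0,-3.2],"delta_rot": [0,0,0],"jaw": 5},{"dp": [0,0,-4.6],"delta_rot": [0,0,0],"jaw": 5},{"dp": [0,0,-5.4],"delta_rot": [0,0,0],"jaw": 5},{"dp": [0,0,-5.8],"delta_rot": [0,0,0],"jaw": 5},{"dp": [0,0,-6],"delta_rot": [0,0,0],"jaw": 5},{"dp": [0,0,-6.1],"delta_rot": [0,0,0],"jaw": 5},{"dp": [0,0,-6.15],"delta_rot": [0,0,0],"jaw": 5},{"dp": [0,0,-6.2],"delta_rot": [0,0,0],"jaw": 5},{"dp": [0,0,-6.25],"delta_rot": [0,0,0],"jaw": 5},{"dp": [0,0,-6.25],"delta_rot": [0,0,0],"jaw": 5}]}}

```text
clock: 8.27
tcp_pos: [557.7, 65.5, 19.6]
eef_rot: [[0.946, -0.323, 0.001], [-0.323, -0.946, -0.0], [0.001, -0.0, -1.0]]
wrist_force: [-0.4, 0.1, -5.2]
opening: 61.3
grip_force: 40.0
```

Call:
{"fn": "step_arm", "kwargs": {"rows": [{"dp": [0,0,-0.04],"delta_rot": [0,0,0],"jaw": 5},{"dp": [0,0,-0.08],"delta_rot": [0,0,0],"jaw": 5},{"dp": [0,0,-0.1],"delta_rot": [0,0,0],"jaw": 5},{"dp": [0,0,-0.1],"delta_rot": [0,0,0],"jaw": 5}]}}

```text
clock: 8.6
tcp_pos: [557.7, 65.5, 19.0]
eef_rot: [[0.946, -0.323, 0.001], [-0.323, -0.946, -0.0], [0.001, -0.0, -1.0]]
wrist_force: [-3.6, 0.4, 5.8]
opening: 61.9
grip_force: 40.0
```

Call:
{"fn": "step_arm", "kwargs": {"rows": [{"dp": [0,0,0],"delta_rot": [0,0,0],"jaw": 9.1},{"dp": [0,0,0],"delta_rot": [0,0,0],"jaw": 9.1},{"dp": [0,0,0],"delta_rot": [0,0,0],"jaw": 9.1},{"dp": [0,0,0],"delta_rot": [0,0,0],"jaw": 9.1},{"dp": [0,0,0],"delta_rot": [0,0,0],"jaw": 9.1},{"dp": [0,0,1],"delta_rot": [0,0,0],"jaw": 9.1},{"dp": [0,0,4],"delta_rot": [0,0,0],"jaw": 9.1},{"dp": [0,0,8],"delta_rot": [0,0,0],"jaw": 9.1},{"dp": [0,0,12],"delta_rot": [0,0,0],"jaw": 9.1},{"dp": [0,0,15],"delta_rot": [0,0,0],"jaw": 9.1},{"dp": [0,0,16],"delta_rot": [0,0,0],"jaw": 9.1},{"dp": [0,0,16],"delta_rot": [0,0,0],"jaw": 9.1},{"dp": [0,0,16],"delta_rot": [0,0,0],"jaw": 9.1}]}}

```text
clock: 9.68
tcp_pos: [557.2, 65.5, 178.2]
eef_rot: [[0.946, -0.323, 0.0], [-0.323, -0.946, -0.0], [0.0, 0.0, -1.0]]
wrist_force: [0.2, 0.6, -0.5]
opening: 91.1
grip_force: 0.0
```

```bash
python3 - <<'E'
from h import *
im,k=cap("wrist","w4.png"); s=manip.sense(); print(s["clock"],s["tcp_pos"],s["eef_rot"].round(4))
hsv=cv2.cvtColor(im,cv2.COLOR_BGR2HSV); m=cv2.inRange(hsv,(8,100,60),(30,255,255))
n,lab,st,ce=cv2.connectedComponentsWithStats(m)
sill=np.array([495.87,86.54]); d=np.array([-.946,.3242]); nn=np.array([-d[1],d[0]])
for j in range(1,n):
    if st[j,4]>500:
        p=np.argwhere(lab==j)[:,::-1]; w=onz(k,p,35)[:,:2].astype(np.float32); r=cv2.minAreaRect(w); print(st[j],r); c=np.array(r[0])-sill; print("cooler xy",c@d,c@nn)
E
```

```text
9.7333 [556.62713577  65.4843276  177.00900318] [[ 9.463e-01 -3.233e-01 -2.300e-03]
 [-3.233e-01 -9.463e-01 -1.000e-04]
 [-2.200e-03  8.000e-04 -1.000e+00]]
[ 285  134   69  117 5229] ((558.0313110351562, 64.88578796386719), (61.99398422241211, 110.01653289794922), 71.10591125488281)
cooler xy -65.82489578137206 0.33218754858399085
[ 303  325  336   10 1748] ((371.7857971191406, -36.861297607421875), (346.60888671875, 10.679579734802246), 71.10247802734375)
cooler xy 77.3769552409668 156.9657261105957
```

View pics/w4.png

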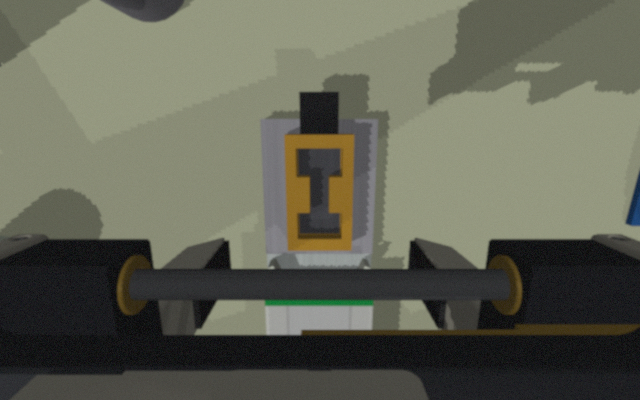

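The mould lies flat on the apron at cooler x −66, y +0.3, heading 161.1°, with the nose towards the hood and the tongue at (318,112). Now take the tongue.

Call:
{"fn": "step_arm", "kwargs": {"rows": [{"dp": [2,-0.7,0],"delta_rot": [0,0,0],"jaw": 9.1},{"dp": [4.5,-1.6,-2],"delta_rot": [0,0,0],"jaw": 9.1},{"dp": [6.5,-2.3,-5],"delta_rot": [0,0,0],"jaw": 9.1},{"dp": [7,-2.45,-8.5],"delta_rot": [0,0,0],"jaw": 9.1},{"dp": [7,-2.45,-11.5],"delta_rot": [0,0,0],"jaw": 7.5},{"dp": [7,-2.45,-13.5],"delta_rot": [0,0,0],"jaw": 6.5},{"dp": [7,-2.45,-15],"delta_rot": [0,0,0],"jaw": 6},{"dp": [7,-2.45,-15.5],"delta_rot": [0,0,0],"jaw": 6},{"dp": [7,-2.45,-15.5],"delta_rot": [0,0,0],"jaw": 6},{"dp": [7,-2.45,-15.5],"delta_rot": [0,0,0],"jaw": 6}], "grip_force": 30}}

```text
clock: 10.57
tcp_pos: [627.2, 41.0, 22.7]
eef_rot: [[0.946, -0.323, -0.001], [-0.323, -0.946, 0.0], [-0.001, 0.0, -1.0]]
wrist_force: [0.1, -0.2, 0.3]
opening: 60.5
grip_force: 0.0
```

Call:
{"fn": "step_arm", "kwargs": {"rows": [{"dp": [0,0,0],"delta_rot": [0,0,0],"jaw": 2.5},{"dp": [0,0,0],"delta_rot": [0,0,0],"jaw": 2.5},{"dp": [0,0,0],"delta_rot": [0,0,0],"jaw": 2.5},{"dp": [0,0,0],"delta_rot": [0,0,0],"jaw": 2.5},{"dp": [0,0,0],"delta_rot": [0,0,0],"jaw": 2.5},{"dp": [0,0,0],"delta_rot": [0,0,0],"jaw": 2.5},{"dp": [0,0,0],"delta_rot": [0,0,0],"jaw": 2.5}], "grip_force": 40}}

```text
clock: 11.15
tcp_pos: [627.9, 41.0, 23.9]
eef_rot: [[0.946, -0.323, 0.001], [-0.323, -0.946, -0.0], [0.001, -0.0, -1.0]]
wrist_force: [-1.4, 0.1, 5.6]
opening: 33.4
grip_force: 40.0
```

Call:
{"fn": "step_arm", "kwargs": {"rows": [{"dp": [-0.5,0.17,0],"delta_rot": [0,0,0],"jaw": 2.5},{"dp": [-1.2,0.41,0],"delta_rot": [0,0,0],"jaw": 2.5},{"dp": [-2,0.69,0],"delta_rot": [0,0,0],"jaw": 2.5},{"dp": [-3,1.03,0],"delta_rot": [0,0,0],"jaw": 2.5},{"dp": [-4,1.38,0],"delta_rot": [0,0,0],"jaw": 2.5},{"dp": [-5,1.73,0],"delta_rot": [0,0,0],"jaw": 2.5},{"dp": [-6,2.07,0],"delta_rot": [0,0,0],"jaw": 2.5},{"dp": [-7,2.42,0],"delta_rot": [0,0,0],"jaw": 2.5},{"dp": [-8,2.76,0],"delta_rot": [0,0,0],"jaw": 2.5},{"dp": [-9,3.11,0],"delta_rot": [0,0,0],"jaw": 2.5},{"dp": [-9.8,3.38,0],"delta_rot": [0,0,0],"jaw": 2.5},{"dp": [-10.2,3.52,0],"delta_rot": [0,0,0],"jaw": 2.5},{"dp": [-10.4,3.59,0],"delta_rot": [0,0,0],"jaw": 2.5},{"dp": [-10.4,3.59,0],"delta_rot": [0,0,0],"jaw": 2.5},{"dp": [-10.4,3.59,0],"delta_rot": [0,0,0],"jaw": 2.5}]}}

```text
clock: 12.4
tcp_pos: [523.4, 77.2, 24.0]
eef_rot: [[0.946, -0.323, 0.002], [-0.323, -0.946, -0.0], [0.002, -0.001, -1.0]]
wrist_force: [2.3, 0.6, 6.0]
opening: 33.7
grip_force: 40.0
```

```bash
python3 - <<'E'
from h import *
s=manip.sense(); d=np.array([-.946,.3242]); print(s["clock"],s["tcp_pos"],s["eef_rot"].round(4),s["wrist_force"],s["moment"])
v=s["tcp_pos"][:2]-[495.87,86.54]; print("tcp cooler x",v@d,"y",v@np.array([-d[1],d[0]]), "F along",s["wrist_force"][:2]@d)
E
```

```text
12.4 [523.43916481  77.21317545  23.97542195] [[ 9.464e-01 -3.230e-01  1.700e-03]
 [-3.230e-01 -9.464e-01 -0.000e+00]
 [ 1.600e-03 -5.000e-04 -1.000e+00]] [2.32705179 0.59159478 6.04544096] [-0.06504435 -0.32695152 -0.01359559]
tcp cooler x -29.104186433183486 y -0.11474720505297092 F along -2.009595969322971
```

Call:
{"fn": "step_arm", "kwargs": {"rows": [{"dp": [-0.28,0.1,0],"delta_rot": [0,0,0],"jaw": 2.5},{"dp": [-0.57,0.19,0],"delta_rot": [0,0,0],"jaw": 2.5},{"dp": [-0.76,0.26,0],"delta_rot": [0,0,0],"jaw": 2.5},{"dp": [-0.95,0.32,0],"delta_rot": [0,0,0],"jaw": 2.5},{"dp": [-1.14,0.39,0],"delta_rot": [0,0,0],"jaw": 2.5},{"dp": [-1.23,0.42,0],"delta_rot": [0,0,0],"jaw": 2.5},{"dp": [-1.23,0.42,0],"delta_rot": [0,0,0],"jaw": 2.5},{"dp": [-1.23,0.42,0],"delta_rot": [0,0,0],"jaw": 2.5}]}}

```text
clock: 13.07
tcp_pos: [512.5, 81.0, 23.5]
eef_rot: [[0.946, -0.323, 0.004], [-0.323, -0.946, -0.0], [0.004, -0.001, -1.0]]
wrist_force: [8.9, -2.9, -3.4]
opening: 33.6
grip_force: 40.0
```

```bash
cat > st.py <<'E'
from h import *
s=manip.sense(); d=np.array([-.946,.3242]); print(s["clock"],s["tcp_pos"],s["eef_rot"].round(4)[2],s["wrist_force"],s["moment"])
v=s["tcp_pos"][:2]-[495.87,86.54]; print("tcp cooler x",v@d,"y",v@np.array([-d[1],d[0]]), "F along",s["wrist_force"][:2]@d,"mould",v@d+73.4)
E
python3 st.py
```

```text
13.0667 [512.52683934  80.95074371  23.53178344] [ 4.2e-03 -9.0e-04 -1.0e+00] [ 8.899558   -2.92585684 -3.40896416] [-0.47204742 -1.28470491 -0.0361432 ]
tcp cooler x -17.569406899915098 y -0.11271086649684864 F along -9.36754465317606 mould 55.83059310008491
```

Call:
{"fn": "step_arm", "kwargs": {"rows": [{"dp": [-0.2,0.07,0],"delta_rot": [0,0,0],"jaw": 2.5},{"dp": [-0.4,0.14,0],"delta_rot": [0,0,0],"jaw": 2.5},{"dp": [-0.45,0.155,0],"delta_rot": [0,0,0],"jaw": 2.5},{"dp": [-0.45,0.155,0],"delta_rot": [0,0,0],"jaw": 2.5},{"dp": [-0.45,0.155,0],"delta_rot": [0,0,0],"jaw": 2.5}]}}

```text
clock: 13.48
tcp_pos: [509.2, 82.2, 23.8]
eef_rot: [[0.946, -0.323, 0.007], [-0.323, -0.946, -0.001], [0.007, -0.001, -1.0]]
wrist_force: [11.2, -4.4, -2.7]
opening: 33.1
grip_force: 40.0
```

```bash
python3 st.py
```

```text
13.4833 [509.17336618  82.2009013   23.80477774] [ 0.0065 -0.0013 -1.    ] [11.23801082 -4.36664295 -2.71032555] [-0.70450851 -1.67308688  0.03794711]
tcp cooler x -13.991720206934987 y -0.20816394475755062 F along -12.046823876699063 mould 59.40827979306502
```

Call:
{"fn": "step_arm", "kwargs": {"rows": [{"dp": [0,0,-0.1],"delta_rot": [0,0,0],"jaw": 2.5},{"dp": [0,0,-0.2],"delta_rot": [0,0,0],"jaw": 2.5},{"dp": [0,0,-0.3],"delta_rot": [0,0,0],"jaw": 2.5},{"dp": [0,0,-0.4],"delta_rot": [0,0,0],"jaw": 2.5},{"dp": [0,0,-0.48],"delta_rot": [0,0,0],"jaw": 2.5},{"dp": [0,0,-0.52],"delta_rot": [0,0,0],"jaw": 2.5},{"dp": [0,0,-0.52],"delta_rot": [0,0,0],"jaw": 2.5},{"dp": [0,0,-0.52],"delta_rot": [0,0,0],"jaw": 2.5}]}}

```text
clock: 14.15
tcp_pos: [509.3, 82.2, 18.9]
eef_rot: [[0.946, -0.323, 0.007], [-0.323, -0.946, -0.001], [0.007, -0.001, -1.0]]
wrist_force: [9.9, -4.0, 1.3]
opening: 33.8
grip_force: 40.0
```

```bash
python3 st.py
```

```text
14.15 [509.26122395  82.23412444  18.93386236] [ 0.0067 -0.0015 -1.    ] [ 9.88308842 -4.04189321  1.2848876 ] [-0.69823713 -1.45330447  0.00523586]
tcp cooler x -14.064062713583352 y -0.26807652133188925 F along -10.659783427623191 mould 59.33593728641665
```

It lowered freely below the sill. I'll ease back towards the sill, then release.

Call:
{"fn": "step_arm", "kwargs": {"rows": [{"dp": [0.1,-0.03,0],"delta_rot": [0,0,0],"jaw": 2.5},{"dp": [0.2,-0.07,0],"delta_rot": [0,0,0],"jaw": 2.5},{"dp": [0.3,-0.1,0],"delta_rot": [0,0,0],"jaw": 2.5},{"dp": [0.4,-0.14,0],"delta_rot": [0,0,0],"jaw": 2.5},{"dp": [0.4,-0.14,0],"delta_rot": [0,0,0],"jaw": 2.5}]}}

```text
clock: 14.57
tcp_pos: [511.2, 81.4, 18.9]
eef_rot: [[0.946, -0.323, 0.003], [-0.323, -0.946, -0.0], [0.002, -0.001, -1.0]]
wrist_force: [3.1, 0.2, 7.9]
opening: 33.4
grip_force: 40.0
```

```bash
python3 st.py
```

```text
14.5667 [511.22960018  81.39270512  18.92454543] [ 2.4e-03 -8.0e-04 -1.0e+00] [3.08496655 0.18236254 7.94752909] [-0.25414296 -0.41490335 -0.04473572]
tcp cooler x -16.198934770317436 y -0.11024142548325705 F along -2.8592564241229006 mould 57.20106522968257
```

Backing off was arrested after about 2 mm and the force dropped, so the tail is bearing on the sill. Release and retreat.

Call:
{"fn": "step_arm", "kwargs": {"rows": [{"dp": [0,0,0],"delta_rot": [0,0,0],"jaw": 7},{"dp": [0,0,0],"delta_rot": [0,0,0],"jaw": 7},{"dp": [0,0,0],"delta_rot": [0,0,0],"jaw": 7},{"dp": [0,0,0],"delta_rot": [0,0,0],"jaw": 7},{"dp": [0,0,0],"delta_rot": [0,0,0],"jaw": 7},{"dp": [0,0,1.5],"delta_rot": [0,0,0],"jaw": 7},{"dp": [0,0,4.5],"delta_rot": [0,0,0],"jaw": 7},{"dp": [0,0,8.5],"delta_rot": [0,0,0],"jaw": 8},{"dp": [-2,0.5,12],"delta_rot": [0,0,0],"jaw": 9},{"dp": [-5,1.5,15],"delta_rot": [0,0,0],"jaw": 9},{"dp": [-6,2,16],"delta_rot": [0,0,0],"jaw": 9},{"dp": [-6,2,16],"delta_rot": [0,0,0],"jaw": 9},{"dp": [-6,2,16],"delta_rot": [0,0,0],"jaw": 9}]}}

```text
clock: 15.65
tcp_pos: [450.7, 101.4, 178.5]
eef_rot: [[0.947, -0.322, 0.002], [-0.322, -0.947, -0.0], [0.002, -0.0, -1.0]]
wrist_force: [0.3, 0.9, -0.4]
opening: 89.8
grip_force: 0.0
```

```bash
python3 - <<'E'
from h import *
im,k=cap("wrist","w5.png"); im2,k2=cap("side")
c=im2[150:230,190:350]; cv2.imwrite("pics/end.png",np.vstack([cv2.resize(im[80:280,200:440],(480,400)),cv2.resize(c,(480,240-50))]))
P=[[495.87,86.54,15],[495.87+.946*36,86.54-.324*36,25]]; print(proj(k,P),proj(k2,P))
E
```

```text
[[318.29064273 142.4006178 ]
 [318.27795525 102.26063842]] [[283.23582402 188.39749725]
 [294.76548892 185.32247183]]
```

View pics/end.png

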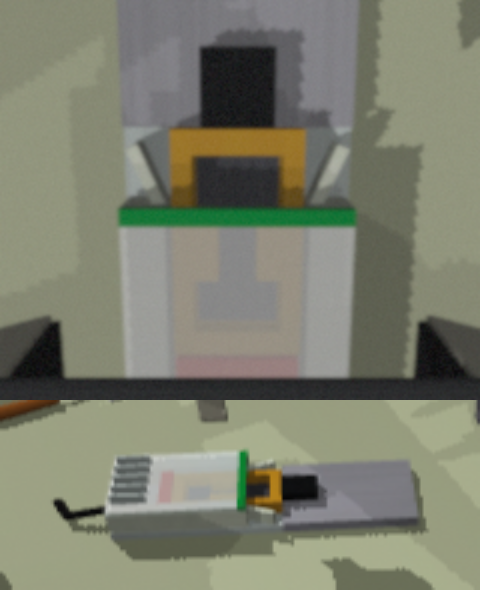

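The final view shows the mould's tail edge on the sill line (crop row ~127), the tongue reaching back over the apron, and the nose under the hood against the red stop. It is centred and stayed put after release, so I'll hand it in.

```bash
python3 -c "
from h import *
im,k=cap('wrist'); m=cv2.inRange(cv2.cvtColor(im,cv2.COLOR_BGR2HSV),(8,100,60),(30,255,255)); r=np.argwhere(m[100:200,290:350].any(1))[0]+100
print('tail row',r,'expected z30/z35',proj(k,[[495.87,86.54,30],[495.87,86.54,35]])[:,1])
print(manip.sign_off())"
```

```text
tail row [144] expected z30/z35 [143.34924466 143.73894096]
the job is handed in; nothing more can be done
None
```

The mould lies on the cold plate, clamped between the sprung stop and the sill with the gripper clear of it, and the job was handed in at about 16 s.

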